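# Unhood the tube shaker and hold up its cassette by the squeezed catches

## Task

Take the clear hood off the tube shaker by its handle and set it down (do not drop it) standing upright on the rubber bench mat. Then squeeze the tube cassette's two side catches together between the fingers, lift the cassette out of its seat and finish while still holding it by the squeezed catches, level and still, at least 80 mm above where it sat. Keep the cassette upright throughout, leave the hood on the mat and do not disturb the other things on the bench.

Things in the scene. Friction and masses are not known exactly. Their poses are not given: they have to be found in the camera images.
- shaker: White bench machine 300 (x) x 210 (y) mm, fixed. Origin: centre of its underside, on the bench; x runs from its sloping console (low) to its back. Its flat grey deck is 100 mm above the bench; on it, 45 mm behind the origin (+x), an aluminium seat frame, outside 128 (x) x 72 (y) mm, rim 22 mm above the deck, holds the cassette. The clear hood stands on the deck over both.
- seat (a point): Centre of the seat frame's floor in the shaker (104 mm above the bench), axes as the shaker's. The rim of the frame is 18 mm above this point; the seated cassette's underside rests here.
- cassette: Tube cassette, 0.34 kg give or take a third: core 112 (x) x 36 (y) x 46 mm high, capped tubes fixed in it to 52 mm; end feet 57 mm wide. Origin: centre of its underside. In the middle of each long side (+y, -y) stands a black spring catch, an upright tab 28 mm wide (x), 4 mm thick, top 60 mm above the underside. Outer faces of the tabs: 58 mm apart free, 45 mm when both are squeezed in.
- cassette_mid (a point): Point of the cassette midway between the two catches and at the height to pinch them, 44 mm above its underside; axes as the cassette's: the fingers close along its y. Seated, it is 148 mm above the bench and 26 mm above the rim of the seat frame, so that fingertips reaching up to 22 mm below it stay clear of the rim.
- catch_left (a joint): Inward travel of the catch on the cassette's +y side: 0 free, 0.0065 m at its stop. It springs out by itself: 4 N at 0, 10 N at the stop. Free, a tooth at its foot reaches into a window of the seat frame and locks the seated cassette; squeezed 0.005 m or more, the tooth is clear of the frame. Off the seat it still springs.
- catch_right (a joint): The same for the catch on the cassette's -y side.
- catch_left_pad (a point): Middle of the gripping face (ribbed, outside) of the catch on the cassette's +y side, 44 mm above the cassette's underside; moves with the catch.
- catch_right_pad (a point): The same on the -y side.
- hood: Clear plastic hood, 0.22 kg give or take a third: a box open below, 166 (x) x 106 (y) x 75 mm high, walls 3 mm, with an upright grey handle plate in the middle of its roof, 70 mm long (x), 12 mm thick (y), 40 mm high. Origin: centre of its open lower edge; z up. At the start it stands on the deck, centred over the cassette within 6 mm and 0.06 rad.
- hood_grip (a point): Point to grip on the hood's handle plate, 100 mm above the hood's lower edge, 25 mm above its roof and 15 mm below the plate's top; axes as the hood's: grip across its y.
- mat: Flat black rubber bench mat, 260 (x) x 220 (y) x 4 mm, fixed to the bench to the left or right of the shaker. Origin: centre of its underside; its top is 4 mm above the bench.
- tray: White tray 240 x 220 x 30 mm on the other side of the shaker, fixed, holding the tip box and the bottle. Origin: centre of its underside. Not to be used.
- tip_box: Bystander: open box of pipette tips, 122 x 84 x 46 mm, loose in the tray. Origin: centre of its underside.
- bottle: Bystander: amber bottle, 68 mm in diameter, 150 mm high, loose in the tray. Origin: centre of its underside.
There are look-alikes about, which are no part of the job. What is shaped like the hood but blue or yellow is not meant.

How it is judged (in metres and radians):
On the way, in this order (a step that is already met when the one before it is completed fails the run):
1. the hood stands upright on the mat, let go (contact force between hood and mat above 0.3 N and horizontal distance between hood and mat below 0.085 m and angle between hood's own z axis and vertical below 0.06 rad and contact force between the fingers and hood below 0.05 N), for 0.3 s.
2. both catches are squeezed in while the cassette is still in its seat (value of joint each of catch_left, catch_right above 0.0045 m and distance between cassette and seat below 0.012 m), for 0.1 s.
At the end, for the whole second after the job is handed in: At the end the fingers alone carry the cassette by both catches (each in 4.5 mm or more, over 1.5 N): level within 8 degrees, still, 78 mm or more above its seat, touching nothing else; the hood stands upright on the mat (centres within 85 mm, tilt under 0.06 rad), let go (all of step 1 and z of cassette in the frame of seat above 0.078 m and value of joint each of catch_left, catch_right above 0.0045 m and contact force between the fingers and catch_left above 1.5 N and contact force between the fingers and catch_right above 1.5 N and angle between cassette's own z axis and vertical below 0.14 rad and linear speed of cassette below 0.02 m/s and contact force between cassette and shaker below 0.05 N and contact force between cassette and hood below 0.05 N); the arm keeps its last pose, push and grip.
It fails at once if the cassette is tipped by more than 0.35 rad (20 degrees) (angle between cassette's own z axis and vertical above 0.35 rad).
It fails at once if the hood is dropped (falls faster than 0.6 m/s out of the fingers) (contact force between the fingers and hood below 0.02 N and linear speed of hood above 0.6 m/s).
It fails at once if the tip box or the bottle is moved by more than 20 mm (distance of any of tip_box, bottle from where it was at the start of the episode above 0.02 m).
It also fails if it takes over 54 s, if anything falls off the work surface, if the arm or the gripper's body presses on something with over 40 N, if the wrist force passes 120 N, or if a joint passes its speed limit or range.

## Robot

A 6-joint arm with a two-finger parallel gripper is mounted at the origin on the work surface. World frame = base frame: x ahead of the robot, y to its left, z up, the work surface at z = 0. Lengths are in mm, angles in degrees, forces in N, time in s.
With the tool pointing down it reaches from about 275 to 750 mm from the base axis. Payload 10.2 kg.
Tool frame: the origin (TCP) lies at the very end of the fingers, on their centre line; the grasp point (between the pads) lies 19 mm behind it (robot.grip_depth is the distance from the TCP to the grasp point, in mm); z points along the fingers, y is the direction in which the jaws open and shut (so a half turn about z gives the same grasp; the last joint's range is limited). The gripper opens to 85 mm and grips with 20 to 120 N. Pads are 22 mm wide; open, the fingers measure 114 mm over their backs; the gripper's body (76 mm by 85 mm) begins 54 mm behind the grasp point. The pads swing forward as they close: fully open they stand 13 mm farther back than shut.
Start: joints at [-82.128, 17.928, 85.812, -0, 76.261, -12.8], TCP at [185.325, -491.209, 231.294] pointing down, gripper open.
Joint ranges: [-168.41, 168.41], [-55.51, 124.54], [10.69, 146.95], [-70.63, 250.63], [1, 178], [-165.06, 165.06]. Speed limits (degrees/s): [136.94, 136.94, 172.46, 180, 180, 180].

## Interface

Orientations are given as a 3x3 rotation matrix whose columns are the frame's x, y, z axes.
In Python, from rig import telemetry, capture, job, robot gives the robot as it stands. The module is installed in compiled form; this text tells all that it offers.
- The arm moves only by the shell command python3 -m crank 'ROWS' [FORCE]. ROWS is JSON, a list of rows, each a list of 7 numbers: the turn, a rotation vector about the tool's x, y, z in degrees, then the shift along the tool's x, y, z in m, then the opening, from 0 (shut) to 1 (fully open). In form: [[rx, ry, rz, tx, ty, tz, fingers], ...]. A call has 1 to 12 rows; each row shifts and turns the pose as measured when the row begins, along the tool's axes as they then stand; what a row does not reach is not made up. A row lasts 1/12 s, in which the tool goes at most 41.7 mm and 7.16 degrees, less where a joint would pass 70% of its speed; a pose out of reach is approached as far as the arm can. A call is refused whole if a number of a shift passes 0.0417 or a number of a turn 7.16, either way. A call with a gripper value outside its range is refused whole. The fingers move at their own pace and stop on an object; FORCE is the grip in N (left out, the last holds). Time passes only in rows, so rows that do not move let the fingers close. It gives the time, the measured TCP pose, the force and the opening at its end, in the units of the state.
- telemetry.read_state(): the state, without advancing time (a new reading comes with each control period).
- capture(name): name is "scene" or "top"; returns a dict with "color" (384x512x3 uint8, red, green, blue), "depth" (384x512 float32, mm along the optical axis (not along the pixel's ray), 0 where there is no reading), "K" (3x3 intrinsics, pixels), "k1" (the pictures are not rectified: a ray, as slopes to the right and down, at radius r is drawn at 1 + k1 r^2 times it, then the intrinsics apply), "world_to_cam" (4x4, takes a point from world to camera coordinates). Camera axes: x right, y up, looking along -z (the intrinsics and any distortion apply to the point x, -y, -z); pixel columns grow to the right and rows downward; lengths in mm; the calibration is good to about 2 mm. A picture is of the moment at which its call begins.
- job.job_done(): hands the job in, once; it reports no verdict.
The state is a dict: "t": time; "joint_positions": joint angles; "qvel": joint speeds; "joint_torque": joint torques, N m; "eef_pos": TCP position; "ee_rot": TCP orientation; "ft_force": force on the tool from outside, world axes, zero at the start; "moment": the same for the moment, N m; "finger_gap": opening from 0.0 (shut) to 1.0 (fully open).
Only numpy, scipy, OpenCV 4.12 (cv2) and the standard library are available. Lean on these libraries where they do the work, as an engineer would, in place of code of your own. Each camera call takes 0.05 s, during which the arm holds its last target. There are 200 camera calls.

## Working session

There is one attempt and no reset: what is moved stays moved. The work goes in short steps, Python scripts to look and compute and a shell command to move; the robot and the scene stay as the last step left them, time stands still between calls to the robot, and variables do not carry over. Pictures are saved under pics/ and viewed, about 8 in all and at most 12, crops included, and the job is handed in when it is done.

```bash
mkdir -p pics
cat > h.py <<'E'
import numpy as np, cv2
from rig import telemetry, capture, job, robot
def cloud(c):
    d=c["depth"];K=c["K"];H,W=d.shape
    u,v=np.meshgrid(np.arange(W),np.arange(H))
    p=cv2.undistortPoints(np.stack([u,v],-1).reshape(-1,1,2).astype(np.float64),K,np.array([c["k1"],0,0,0.]))[:,0].reshape(H,W,2)
    P=np.stack([p[...,0]*d,-p[...,1]*d,-d,np.ones_like(d)],-1)
    w=P@np.linalg.inv(c["world_to_cam"]).T
    w=w[...,:3]; w[d==0]=np.nan
    return w
def project(c,X):
    q=(c["world_to_cam"]@np.r_[X,1])[:3]; q=np.array([q[0],-q[1],-q[2]])
    return cv2.projectPoints(q[None],np.zeros(3),np.zeros(3),c["K"],np.array([c["k1"],0,0,0.]))[0][0,0]
E
python3 - <<'E'
from h import *
a=capture("scene");b=capture("top")
for n,c in(("scene",a),("top",b)):
    np.savez(n,**c); cv2.imwrite(f"pics/{n}0.png",c["color"][...,::-1])
s=telemetry.read_state()
print({k:np.round(v,3).tolist() for k,v in s.items()}); print(robot.grip_depth)
E
```

```text
{'t': 0.1, 'joint_positions': [-82.129, 17.956, 85.849, 0.0, 76.262, -12.799], 'qvel': [0.096, -0.096, -0.153, -0.01, 0.034, -0.001], 'joint_torque': [0.002, -41.29, -26.014, -0.0, 0.003, -0.0], 'eef_pos': [185.279, -490.976, 230.801], 'ee_rot': [[0.936, 0.353, -0.0], [0.353, -0.936, 0.001], [0.0, -0.001, -1.0]], 'ft_force': [-0.067, 0.618, 1.016], 'moment': [-0.004, 0.049, 0.022], 'finger_gap': 0.997}
18.700000000000003
```

View pics/scene0.png

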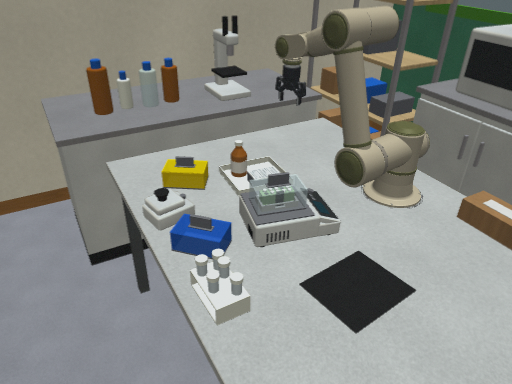

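View pics/top0.png

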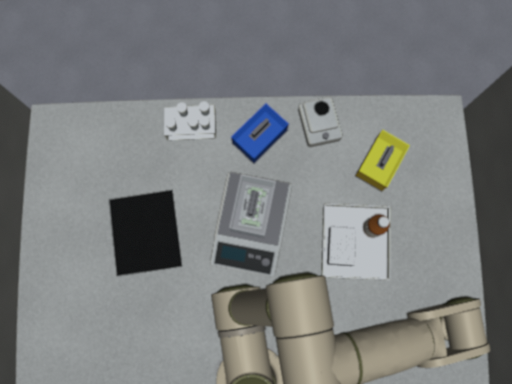

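The views show the clear hood on the shaker (top picture, handle about (252,203)), the mat on the robot's left (146,232), and the tray on the right (356,242). The blue and yellow hoods are the look-alikes.

Run:
```python
from h import *
for n in("top","scene"):
    c=dict(np.load(n+".npz")); w=cloud(c); col=c["color"].astype(int)
    x,y,z=w[...,0],w[...,1],w[...,2]
    def rect(m,l):
        P=w[m][:,:2].astype(np.float32)
        if len(P)<5: print(n,l,len(P));return
        r=cv2.minAreaRect(P); print(n,l,len(P),"rect",np.round(r[0],1),np.round(r[1],1),round(r[2],2),"mean",P.mean(0).round(1),"z",np.median(w[m][:,2]).round(1))
    roi=(x>300)&(x<700)&(abs(y)<170)
    if n=="top":
        print(w[203,252],w[232,146],w[222,230],w[150,252])
    rect((col.max(-1)<40)&(z<20)&(y>80)&(y<500)&(x>250)&(x<650),"mat")
    o=w[222,230] if n=="top" else o
    near=(np.hypot(x-o[0],y-o[1])<190)
    for lo,hi in((92,106),(165,185),(195,225)): rect(near&(z>lo)&(z<hi)&(y<170)&(y>-110),f"z{lo}-{hi}")
    if n=="top":
        h=np.histogram(z[near&(z>30)],np.arange(30,260,10));print(h[0])
c=dict(np.load("top.npz"))["color"][165:285,200:305,::-1]
d=dict(np.load("scene.npz"))["color"][165:250,225:345,::-1]
cv2.imwrite("pics/crop1.png",np.hstack([cv2.resize(c,(400,457),interpolation=cv2.INTER_CUBIC),cv2.resize(cv2.copyMakeBorder(d,0,10,0,0,0),(400,457),interpolation=cv2.INTER_CUBIC)]))
```

```text
[533.70823557 -13.01453704 212.8417369 ] [480.67862159 341.75219027  -3.67900534] [495.03964691  56.43869644  99.59126507] [731.90552925 -16.83174294  77.00816563]
top mat 4650 rect [480.2 346.4] [251.3 211.8] 7.77 mean [478.1 344.6] z 3.8
top z92-106 2058 rect [509.2 -11.5] [206.4 263.2] 77.51 mean [504.5  -8.4] z 98.4
top z165-185 1861 rect [536.6 -14.7] [106.1 167. ] 76.91 mean [535.3 -14.5] z 174.9
top z195-225 105 rect [535.7 -14.6] [12. 68.] 76.92 mean [534.8 -14.6] z 214.3
[   0    0   71  366  434  724 1645  755   14    8   12   16   13  123
 1661   93    3   13   90    0    0    0]
scene mat 3544 rect [481.5 345.9] [258.7 216.4] 7.93 mean [488.2 353.6] z 2.3
scene z92-106 849 rect [536.5   6.1] [169.8 223. ] 76.14 mean [566.   42.8] z 98.3
scene z165-185 851 rect [461.9   4.4] [118.9 327. ] 77.11 mean [545.3  -0.9] z 173.5
scene z195-225 162 rect [434.9   5.5] [ 46.3 282.3] 73.83 mean [514.6  -4.6] z 207.6
```

View pics/crop1.png

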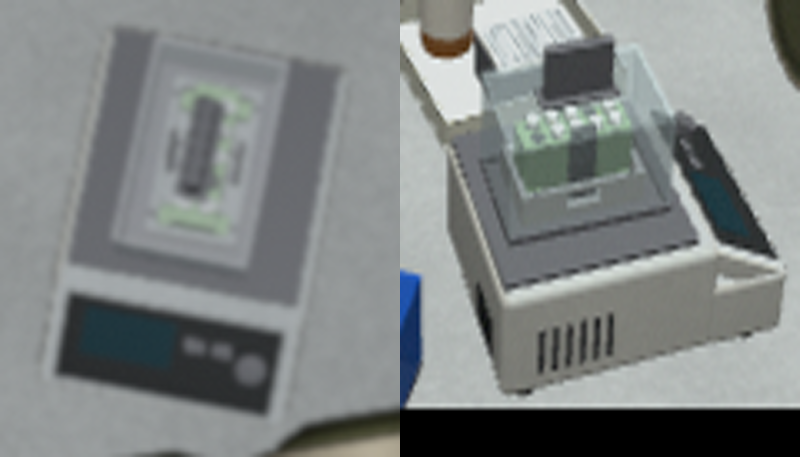

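The grip point is (535.5,-14.6) with z about 200 and hood yaw about -13.1°. The mat centre is (480,346) with yaw about 8°. I'll start by moving over the handle.

```bash
python3 -m crank '[[0,0,0,0,0,-0.03,1],[0,0,0,0.01,-0.0065,-0.03,1],[0,0,0,0.025,-0.016,0,1],[0,0,0,0.028,-0.018,0,1],[0,0,0,0.028,-0.018,0,1],[0,0,0,0.028,-0.018,0,1],[0,0,0,0.028,-0.018,0,1],[0,0,0,0.028,-0.018,0,1],[0,0,0,0.028,-0.018,0,1],[0,0,0,0.028,-0.018,0,1],[0,0,0,0.028,-0.018,0,1],[0,0,0,0.028,-0.018,0,1]]' 40
```

```text
t: 1.1
eef_pos: [393.1, -207.9, 291.0]
ee_rot: [[0.939, 0.343, -0.002], [0.343, -0.939, 0.009], [0.001, -0.009, -1.0]]
ft_force: [0.9, 0.1, 0.1]
finger_gap: 0.996
```

```bash
python3 -m crank '[[0,0,0,0.028,-0.018,0,1],[0,0,0,0.028,-0.018,0,1],[0,0,0,0.028,-0.018,0,1],[0,0,0,0.028,-0.018,0,1],[0,0,0,0.028,-0.018,0,1],[0,0,0,0.025,-0.016,0,1],[0,0,7,0,0,0,1],[0,0,7,0,0,0,1],[0,0,7,0,0,0,1],[0,0,7,0,0,0,1],[0,0,5,0,0,0,1],[0,0,0,0,0,0,1]]'
cat > d.py <<'E'
import sys
from h import *
# args: target x y z theta(deg, tool x heading): prints needed tool shift (m) and turn (deg)
from scipy.spatial.transform import Rotation as R
x,y,z,th=map(float,sys.argv[1:5]); s=telemetry.read_state(); t=np.radians(th)
Rt=np.array([[np.cos(t),np.sin(t),0],[np.sin(t),-np.cos(t),0],[0,0,-1]]); Rc=np.array(s["ee_rot"])
print("turn",R.from_matrix(Rc.T@Rt).as_rotvec(degrees=True).round(2),"shift",(Rc.T@(np.array([x,y,z])-s["eef_pos"])/1000).round(4),"t",s["t"],"pos",np.round(s["eef_pos"],1),"q",np.round(s["joint_positions"],0),"F",np.round(s["ft_force"],1),"gap",s["finger_gap"])
E
python3 d.py 535.5 -14.6 184 -13.1
```

```text
t: 2.1
eef_pos: [517.8, -34.2, 287.9]
ee_rot: [[0.971, -0.239, -0.01], [-0.238, -0.971, 0.013], [-0.013, -0.01, -1.0]]
ft_force: [-0.1, -0.5, 0.4]
finger_gap: 0.999
turn [-0.6   0.73 -0.7 ] shift [ 0.0138 -0.0222  0.104 ] t 2.1 pos [517.8 -34.2 287.9] q [-17.  16.  81.   1.  85.  87.] F [-0.1 -0.5  0.4] gap 0.9990539077943477
```

```bash
python3 -m crank '[[-0.6,0.7,-0.7,0.007,-0.011,0.01,1],[0,0,0,0.006,-0.011,0.01,1],[0,0,0,0,0,0.025,1],[0,0,0,0,0,0.02,1],[0,0,0,0,0,0.012,1],[0,0,0,0,0,0,1]]'
python3 d.py 535.5 -14.6 184 -13.1
python3 - <<'E'
from h import *
b=capture("top");a=capture("scene")
i=b["color"][140:300,180:330,::-1];j=a["color"][130:250,220:345,::-1]
cv2.imwrite("pics/crop2.png",np.hstack([cv2.resize(i,(400,427),interpolation=2),cv2.resize(j,(400,427),interpolation=2)]))
E
```

```text
t: 2.6
eef_pos: [536.8, -13.5, 206.0]
ee_rot: [[0.977, -0.213, -0.002], [-0.213, -0.977, 0.001], [-0.002, -0.001, -1.0]]
ft_force: [-0.3, -0.2, 0.4]
finger_gap: 0.995
turn [-0.03  0.11  0.83] shift [-0.001   0.0013  0.022 ] t 2.6 pos [536.8 -13.5 206. ] q [-14.  21.  86.   0.  74.  88.] F [-0.3 -0.2  0.4] gap 0.9952751186146069
```

View pics/crop2.png

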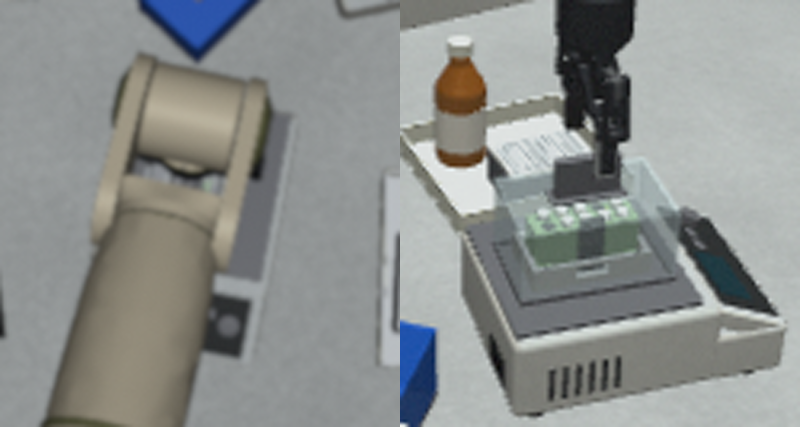

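The fingers straddle the handle plate. Next I descend and close.

```bash
python3 -m crank '[[0,0,0.8,-0.001,0.001,0.012,1],[0,0,0,0,0,0.009,1],[0,0,0,0,0,0.001,0.6],[0,0,0,0,0,0,0.3],[0,0,0,0,0,0,0],[0,0,0,0,0,0,0],[0,0,0,0,0,0,0],[0,0,0,0,0,0,0],[0,0,0,0,0,0,0],[0,0,0,0,0,0,0]]' 40
python3 d.py 535.5 -14.6 300 -13.1
```

```text
t: 3.53
eef_pos: [539.5, -15.0, 191.9]
ee_rot: [[0.975, -0.223, 0.011], [-0.223, -0.975, -0.002], [0.012, -0.0, -1.0]]
ft_force: [-0.1, -0.2, -1.1]
finger_gap: 0.135
turn [-0.03 -0.67  0.2 ] shift [-0.0027  0.0004 -0.1081] t 3.5333 pos [539.5 -15.  191.9] q [-14.  21.  87.   0.  71.  89.] F [-0.1 -0.2 -1.1] gap 0.13519399480899147
```

```bash
python3 -m crank '[[0,0,0,0,0,0,0.5],[0,0,0,0,0,0,0.5],[0,-0.7,0,-0.003,0,0.006,0.5],[0,0,0,0,0,0.004,0.5],[0,0,0,0,0,0,0.5]]'
python3 d.py 535.5 -14.6 184 -13.1
```

```text
t: 3.95
eef_pos: [536.4, -14.3, 181.1]
ee_rot: [[0.975, -0.223, -0.001], [-0.223, -0.975, 0.001], [-0.001, -0.001, -1.0]]
ft_force: [-0.5, 0.8, -0.3]
finger_gap: 0.505
turn [-0.03  0.08  0.2 ] shift [-0.0008  0.0005 -0.0029] t 3.95 pos [536.4 -14.3 181.1] q [-14.  22.  88.   0.  70.  89.] F [-0.5  0.8 -0.3] gap 0.5051888426942353
```

```bash
python3 -m crank '[[0,0,0,-0.001,0,-0.001,0],[0,0,0,0,0,0,0],[0,0,0,0,0,0,0],[0,0,0,0,0,0,0],[0,0,0,0,0,0,0],[0,0,0,0,0,0,0]]' 40
python3 d.py 535.5 -14.6 300 -13.1
```

```text
t: 4.45
eef_pos: [535.1, -13.9, 181.7]
ee_rot: [[0.975, -0.223, -0.002], [-0.223, -0.975, 0.001], [-0.002, -0.001, -1.0]]
ft_force: [0.3, 1.1, -0.9]
finger_gap: 0.135
turn [-0.03  0.14  0.21] shift [ 0.0003  0.0005 -0.1183] t 4.45 pos [535.1 -13.9 181.7] q [-14.  22.  88.   0.  70.  89.] F [ 0.3  1.1 -0.9] gap 0.13494064683243406
```

```bash
python3 -m crank '[[0,0,0,0,0,-0.005,0],[0,0,0,0,0,-0.01,0],[0,0,0,0,0,-0.018,0],[0,0,0,0,0,-0.02,0],[0,0,0,0,0,-0.02,0],[0,0,0,0,0,-0.02,0],[0,0,0,0,0,-0.018,0],[0,0,0,0,0,-0.01,0],[0,0,0,0,0,0,0]]'
python3 d.py 480.5 346 300 -13.1
```

```text
t: 5.2
eef_pos: [534.3, -13.9, 313.5]
ee_rot: [[0.975, -0.223, -0.002], [-0.223, -0.975, 0.001], [-0.003, -0.0, -1.0]]
ft_force: [-0.1, -0.9, -1.5]
finger_gap: 0.131
turn [-0.03  0.15  0.2 ] shift [-0.1327 -0.3388  0.014 ] t 5.2 pos [534.3 -13.9 313.5] q [-14.  17.  75.   0.  88.  89.] F [-0.1 -0.9 -1.5] gap 0.13063312143478298
```

```bash
python3 -m crank '[[0,0,0,-0.004,-0.01,0,0],[0,0,0,-0.007,-0.018,0,0],[0,0,0,-0.01,-0.025,0,0],[0,0,0,-0.01,-0.025,0,0],[0,0,0,-0.01,-0.025,0,0],[0,0,0,-0.01,-0.025,0,0],[0,0,0,-0.01,-0.025,0,0],[0,0,0,-0.01,-0.025,0,0],[0,0,0,-0.01,-0.025,0,0],[0,0,0,-0.01,-0.025,0,0],[0,0,0,-0.01,-0.025,0,0],[0,0,0,-0.01,-0.025,0,0]]'
python3 -m crank '[[0,0,0,-0.007,-0.018,0,0],[0,0,0,-0.004,-0.01,0,0],[0,0,0,0,0,0,0]]'
python3 d.py 480.5 346 88 -13.1
python3 - <<'E'
from h import *
a=capture("scene")
cv2.imwrite("pics/crop3.png",cv2.resize(a["color"][100:340,180:500,::-1],(720,540),interpolation=2))
E
```

```text
t: 6.2
eef_pos: [479.9, 297.8, 306.8]
ee_rot: [[0.973, -0.229, -0.017], [-0.229, -0.973, -0.0], [-0.016, 0.004, -1.0]]
ft_force: [0.1, -0.3, -2.1]
finger_gap: 0.131
t: 6.45
eef_pos: [471.3, 334.6, 304.2]
ee_rot: [[0.975, -0.223, -0.022], [-0.223, -0.975, -0.001], [-0.021, 0.006, -1.0]]
ft_force: [1.1, -0.6, -2.1]
finger_gap: 0.133
turn [0.32 1.2  0.2 ] shift [ 0.0109 -0.0143  0.2159] t 6.45 pos [471.3 334.6 304.2] q [ 24.  23.  67.   0.  90. 126.] F [ 1.1 -0.6 -2.1] gap 0.13281937634743549
```

View pics/crop3.png

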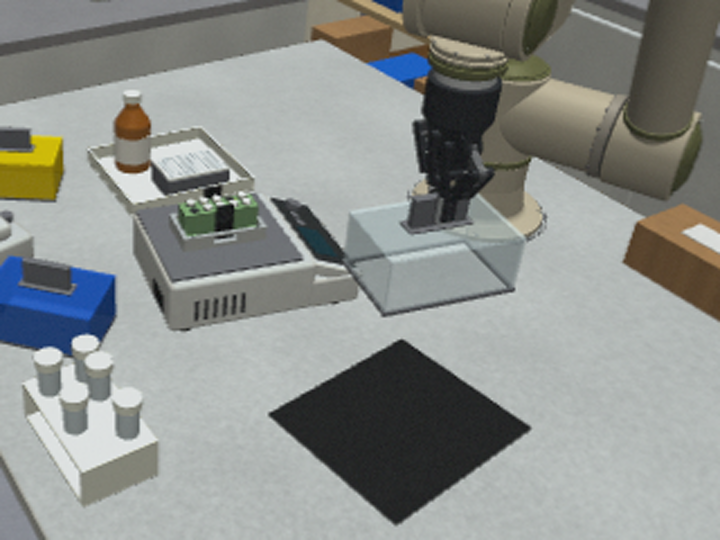

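The hood is held level above the mat area, and the cassette is now uncovered. I'll correct the tilt, go down, and slow down near the mat.

```bash
python3 -m crank '[[0.3,1.2,0.2,0.004,-0.005,0.012,0],[0,0,0,0.003,-0.003,0.02,0],[0,0,0,0.003,-0.003,0.02,0],[0,0,0,0,0,0.022,0],[0,0,0,0,0,0.022,0],[0,0,0,0,0,0.022,0],[0,0,0,0,0,0.022,0],[0,0,0,0,0,0.018,0],[0,0,0,0,0,0.01,0],[0,0,0,0,0,0.004,0],[0,0,0,0,0,0,0]]'
python3 d.py 480.5 346 85.7 -13.1
```

```text
t: 7.42
eef_pos: [487.4, 329.4, 125.3]
ee_rot: [[0.971, -0.24, 0.002], [-0.24, -0.971, -0.004], [0.003, 0.004, -1.0]]
ft_force: [0.2, 0.3, -1.3]
finger_gap: 0.137
turn [ 0.22 -0.18 -0.76] shift [-0.0108 -0.0146  0.0395] t 7.4167 pos [487.4 329.4 125.3] q [ 23.  31.  82.  -0.  66. 127.] F [ 0.2  0.3 -1.3] gap 0.13697917264531823
```

```bash
python3 -m crank '[[0.2,-0.2,-0.7,-0.005,-0.008,0.01,0],[0,0,0,-0.004,-0.006,0.01,0],[0,0,0,0,0,0.006,0],[0,0,0,0,0,0.003,0],[0,0,0,0,0,0.002,0],[0,0,0,0,0,0,0]]'
python3 d.py 480.5 346 85.7 -13.1
```

```text
t: 7.92
eef_pos: [482.8, 347.3, 94.3]
ee_rot: [[0.974, -0.226, 0.004], [-0.226, -0.974, 0.002], [0.004, -0.003, -1.0]]
ft_force: [0.0, -0.3, -1.6]
finger_gap: 0.138
turn [-0.19 -0.21  0.03] shift [-0.002   0.0018  0.0086] t 7.9167 pos [482.8 347.3  94.3] q [ 24.  34.  83.   0.  63. 128.] F [ 0.  -0.3 -1.6] gap 0.13756261432047448
```

```bash
python3 -m crank '[[-0.2,-0.2,0,0,0,0.003,0],[0,0,0,0,0,0.002,0],[0,0,0,0,0,0.002,0],[0,0,0,0,0,0.001,0],[0,0,0,0,0,0,0]]'
python3 d.py 480.5 346 85.7 -13.1
```

```text
t: 8.33
eef_pos: [483.5, 347.3, 86.5]
ee_rot: [[0.974, -0.226, 0.001], [-0.226, -0.974, 0.0], [0.001, -0.0, -1.0]]
ft_force: [0.4, -0.1, -2.0]
finger_gap: 0.135
turn [-0.02 -0.07  0.02] shift [-0.0026  0.0019  0.0008] t 8.3333 pos [483.5 347.3  86.5] q [ 24.  35.  83.  -0.  62. 128.] F [ 0.4 -0.1 -2. ] gap 0.13518523168430882
```

```bash
python3 -m crank '[[0,0,0,0,0,0.001,0],[0,0,0,0,0,0.001,0],[0,0,0,0,0,0.001,0],[0,0,0,0,0,0,0]]'
python3 d.py 480.5 346 85.7 -13.1
```

```text
t: 8.67
eef_pos: [483.9, 347.3, 86.1]
ee_rot: [[0.974, -0.227, 0.003], [-0.227, -0.974, 0.001], [0.002, -0.001, -1.0]]
ft_force: [-0.7, -0.6, -2.3]
finger_gap: 0.129
turn [-0.07 -0.14 -0.01] shift [-0.003   0.002   0.0004] t 8.6667 pos [483.9 347.3  86.1] q [ 24.  35.  83.  -0.  62. 128.] F [-0.7 -0.6 -2.3] gap 0.12949170248167677
```

```bash
python3 -m crank '[[0,0,0,0,0,0.002,0],[0,0,0,0,0,0.002,0],[0,0,0,0,0,0,0]]'
python3 d.py 480.5 346 85.7 -13.1;python3 -m crank '[[0,0,0,0,0,0.002,0],[0,0,0,0,0,0.002,0]]'
python3 d.py 480.5 346 85.7 -13.1
```

```text
t: 8.92
eef_pos: [484.5, 347.5, 86.3]
ee_rot: [[0.974, -0.226, 0.005], [-0.226, -0.974, 0.001], [0.005, -0.003, -1.0]]
ft_force: [-0.2, 0.3, -2.0]
finger_gap: 0.132
turn [-0.15 -0.29  0.01] shift [-0.0036  0.0024  0.0006] t 8.9167 pos [484.5 347.5  86.3] q [ 24.  35.  83.  -0.  62. 128.] F [-0.2  0.3 -2. ] gap 0.13211241378107208
t: 9.08
eef_pos: [485.2, 347.8, 85.6]
ee_rot: [[0.974, -0.226, 0.008], [-0.226, -0.974, 0.002], [0.007, -0.004, -1.0]]
ft_force: [-13.1, -7.1, 27.7]
finger_gap: 0.138
turn [-0.23 -0.42  0.03] shift [-0.0042  0.0028 -0.0002] t 9.0833 pos [485.2 347.8  85.6] q [ 24.  35.  83.  -0.  62. 128.] F [-13.1  -7.1  27.7] gap 0.13775994492414528
```

The hood is on the mat (28 N push). I'll ease off and release.

```bash
python3 -m crank '[[-0.2,-0.4,0,-0.001,0,0,0],[0,0,0,0,0,0,0.15],[0,0,0,0,0,0,0.3],[0,0,0,0,0,0,0.6],[0,0,0,0,0,0,0.8],[0,0,0,0,0,0,0.8],[0,0,0,0,0,0,0.8]]'
python3 d.py 480.5 346 85.7 -13.1
```

```text
t: 9.67
eef_pos: [484.7, 348.1, 84.9]
ee_rot: [[0.974, -0.226, 0.002], [-0.226, -0.974, 0.001], [0.002, -0.001, -1.0]]
ft_force: [-0.5, 0.5, -0.4]
finger_gap: 0.8
turn [-0.08 -0.1   0.03] shift [-0.0036  0.003  -0.0008] t 9.6667 pos [484.7 348.1  84.9] q [ 24.  35.  83.   0.  62. 128.] F [-0.5  0.5 -0.4] gap 0.8002097588061149
```

```bash
python3 -m crank '[[0,0,0,0,0,-0.008,0.8],[0,0,0,0,0,-0.015,0.8],[0,0,0,0,0,-0.02,0.8],[0,0,0,0,0,-0.025,1],[0,0,0,0,0,-0.025,1],[0,0,0,0,0,-0.025,1],[0,0,0,0,0,-0.025,1],[0,0,0,0,0,-0.02,1],[0,0,0,0,0,-0.01,1],[0,0,0,0,0,0,1]]'
python3 - <<'E'
from h import *
a=capture("scene");b=capture("top");np.savez("s2",**a);np.savez("t2",**b)
i=b["color"][165:285,200:305,::-1];j=a["color"][160:360,220:450,::-1]
cv2.imwrite("pics/crop4.png",np.hstack([cv2.resize(i,(320,366),interpolation=2),cv2.resize(j,(421,366),interpolation=2)]))
for n,c in(("top",b),("scene",a)):
    w=cloud(c);x,y,z=w[...,0],w[...,1],w[...,2];col=c["color"].astype(int)
    def rect(m,l):
        P=w[m][:,:2].astype(np.float32)
        if len(P)<5: print(n,l,len(P));return
        r=cv2.minAreaRect(P); print(n,l,len(P),"rect",np.round(r[0],1),np.round(r[1],1),round(r[2],2),"mean",P.mean(0).round(1),"med",np.median(P,0).round(1),"z",np.median(w[m][:,2]).round(1))
    near=np.hypot(x-535,y+15)<90
    green=(col[...,1]>col[...,0]+12)&(col[...,1]>col[...,2]+8)
    rect(near&green&(z>135),"green")
    rect(near&(z>142)&(z<172),"z142-172")
    rect(near&(z>159)&(z<172),"z159-172 tabs")
    rect(near&(z>159)&(z<172)&(col.max(-1)<70),"dark tabs")
    rect(near&(z>115)&(z<127),"rim")
    m=np.hypot(x-482,y-347)<130
    rect(m&(z>72)&(z<88),"hoodroof"); rect(m&(z>100)&(z<128),"handle")
E
```

```text
t: 10.5
eef_pos: [483.5, 347.5, 270.4]
ee_rot: [[0.974, -0.226, 0.002], [-0.226, -0.974, 0.001], [0.002, -0.002, -1.0]]
ft_force: [0.0, 0.1, -0.0]
finger_gap: 1.003
top green 316 rect [537.6 -17.3] [ 37.7 114.1] 77.7 mean [536.9 -17.7] med [534.9 -17.8] z 150.4
top z142-172 488 rect [537.4 -18.3] [ 59.5 113.5] 79.39 mean [536.  -17.8] med [535.4 -17.9] z 151.5
top z159-172 tabs 45 rect [531.6 -22.8] [69.2 63.2] 23.68 mean [533.6 -19.6] med [536.6 -21.8] z 161.8
top dark tabs 6 rect [539.5   8.6] [ 2.9 13.4] 72.0 mean [539.2   8.9] med [538.   8.] z 163.9
top rim 269 rect [537.6 -18. ] [ 72.  129.2] 77.8 mean [534.  -18.1] med [531.4 -14.6] z 120.8
top hoodroof 933 rect [485.4 347.4] [106.9 165. ] 77.56 mean [498.1 327.3] med [508.9 325. ] z 78.7
top handle 24 rect [492.  344.5] [10.5 52.2] 79.38 mean [480.2 345.1] med [479.7 345. ] z 117.0
scene green 198 rect [541.4 -12.1] [ 43.5 114.5] 77.22 mean [548.8  -9.8] med [559.6  -8.6] z 147.8
scene z142-172 316 rect [542.  -16.7] [ 63.8 113.9] 84.63 mean [544.5 -14.2] med [544.3 -13.2] z 149.9
scene z159-172 tabs 24 rect [541.8 -17. ] [59.8 25. ] 78.48 mean [542.5 -14.1] med [543.3   5.6] z 161.4
scene dark tabs 17 rect [539.9 -16.5] [60.1 19.6] 84.34 mean [540.8 -10.2] med [540.5  10.1] z 161.3
scene rim 215 rect [541.3 -13.7] [ 74.2 129.1] 77.01 mean [553.1   2.3] med [560.    8.3] z 120.4
scene hoodroof 1382 rect [487.6 347.8] [112.9 169.4] 77.57 mean [496.7 356.4] med [504.8 361.7] z 77.5
scene handle 178 rect [488.8 350.1] [16.  69.5] 74.64 mean [491.5 351. ] med [491.7 351.3] z 113.8
```

View pics/crop4.png

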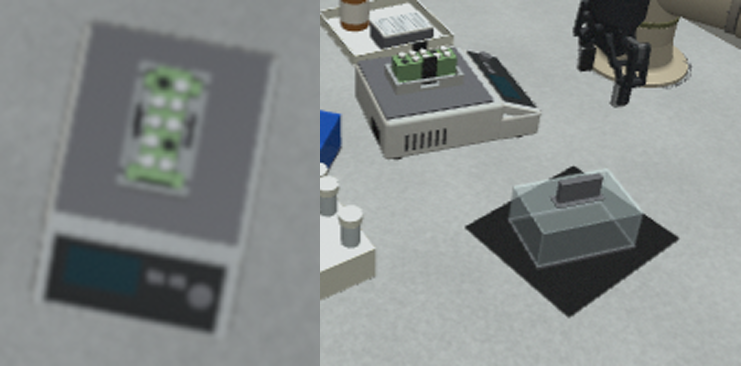

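The hood stands upright on the mat. In the left half of the picture the exposed cassette appears at about (165,125), with its black catches on both sides. The cassette centre is about (538,-17.4) with yaw about -12.3°. The top camera agreed with the TCP on the hood, so I'm using its estimate. I'm going there at height.

```bash
python3 -m crank '[[0,0,0,0.004,0.01,0,1],[0,0,0,0.008,0.02,0,1],[0,0,0,0.01,0.026,0,1],[0,0,0,0.01,0.026,0,1],[0,0,0,0.01,0.026,0,1],[0,0,0,0.01,0.026,0,1],[0,0,0,0.01,0.026,0,1],[0,0,0,0.01,0.026,0,1],[0,0,0,0.01,0.026,0,1],[0,0,0,0.01,0.026,0,1],[0,0,0,0.01,0.026,0,1],[0,0,0,0.01,0.026,0,1]]' 60
python3 d.py 537.8 -17.4 230 -12.3
```

```text
t: 11.6
eef_pos: [520.7, 22.3, 252.8]
ee_rot: [[0.975, -0.22, -0.027], [-0.22, -0.975, -0.004], [-0.026, 0.01, -1.0]]
ft_force: [-0.3, -0.2, 0.0]
finger_gap: 1.002
turn [ 0.58  1.48 -0.42] shift [0.026  0.0347 0.0225] t 11.6 pos [520.7  22.3 252.8] q [-10.  17.  83.  -1.  81.  93.] F [-0.3 -0.2  0. ] gap 1.0018990910860583
```

```bash
python3 -m crank '[[0.6,1.5,-0.4,0.01,0.013,0,1],[0,0,0,0.008,0.01,0.005,1],[0,0,0,0.003,0.003,0.008,1],[0,0,0,0,0,0,1],[0,0,0,0,0,0,1]]'
python3 d.py 537.8 -17.4 175 -12.3
```

```text
t: 12.02
eef_pos: [532.9, -16.5, 233.4]
ee_rot: [[0.975, -0.221, -0.008], [-0.221, -0.975, 0.001], [-0.009, 0.001, -1.0]]
ft_force: [-0.3, 0.1, 0.7]
finger_gap: 1.001
turn [ 0.03  0.49 -0.48] shift [ 0.0055 -0.0003  0.0584] t 12.0167 pos [532.9 -16.5 233.4] q [-14.  19.  84.  -0.  78.  88.] F [-0.3  0.1  0.7] gap 1.0013202647553443
```

```bash
python3 -m crank '[[0,0.5,-0.5,0.004,0,0.012,1],[0,0,0,0,0,0.018,1],[0,0,0,0,0,0.012,1],[0,0,0,0,0,0.005,1],[0,0,0,0,0,0,1]]'
python3 d.py 537.8 -17.4 128 -12.3
```

```text
t: 12.43
eef_pos: [535.2, -13.6, 184.3]
ee_rot: [[0.978, -0.208, -0.001], [-0.208, -0.978, 0.0], [-0.001, 0.0, -1.0]]
ft_force: [0.1, -0.1, -0.4]
finger_gap: 1.0
turn [0.01 0.08 0.3 ] shift [0.0034 0.0032 0.0563] t 12.4333 pos [535.2 -13.6 184.3] q [-14.  22.  88.  -0.  71.  88.] F [ 0.1 -0.1 -0.4] gap 1.0000207312902365
```

```bash
python3 -m crank '[[0,0,0.3,0.002,0.002,0.007,1],[0,0,0,0.001,0.001,0.008,1],[0,0,0,0,0,0.006,1],[0,0,0,0,0,0,1],[0,0,0,0,0,0,1]]'
python3 d.py 537.8 -17.4 128 -12.3
python3 - <<'E'
from h import *
a=capture("scene"); 
cv2.imwrite("pics/crop5.png",cv2.resize(a["color"][130:240,235:355,::-1],(640,587),interpolation=2))
E
```

```text
t: 12.85
eef_pos: [538.2, -16.4, 162.9]
ee_rot: [[0.977, -0.212, 0.001], [-0.212, -0.977, -0.0], [0.001, 0.0, -1.0]]
ft_force: [0.1, -0.5, 0.9]
finger_gap: 0.997
turn [ 0.01 -0.04  0.07] shift [-0.0002  0.0011  0.0349] t 12.85 pos [538.2 -16.4 162.9] q [-14.  23.  89.  -0.  68.  88.] F [ 0.1 -0.5  0.9] gap 0.9973159924260242
```

View pics/crop5.png

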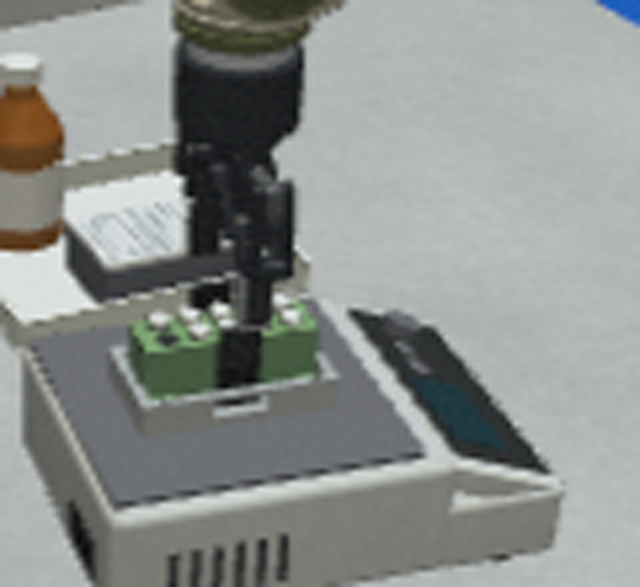

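The near finger stands over the near catch (about (240,340) in this crop). I continue down.

```bash
python3 -m crank '[[0,0,0,0,0.001,0.008,1],[0,0,0,0,0,0.009,1],[0,0,0,0,0,0.006,1],[0,0,0,0,0,0.002,1],[0,0,0,0,0,0,1]]'
python3 d.py 537.8 -17.4 128 -12.3
```

```text
t: 13.32
eef_pos: [538.0, -17.6, 135.6]
ee_rot: [[0.977, -0.212, 0.001], [-0.212, -0.977, -0.0], [0.001, 0.0, -1.0]]
ft_force: [-0.3, -0.1, 0.3]
finger_gap: 1.0
turn [ 0.01 -0.08  0.06] shift [-0.0003 -0.0002  0.0076] t 13.3167 pos [538.  -17.6 135.6] q [-14.  25.  91.  -0.  64.  88.] F [-0.3 -0.1  0.3] gap 1.0003169033919264
```

```bash
python3 -m crank '[[0,0,0,0,0,0.005,0.9],[0,0,0,0,0,0.003,0.8],[0,0,0,0,0,0,0.75],[0,0,0,0,0,0,0.75]]' 60
python3 d.py 537.8 -17.4 128 -12.3
```

```text
t: 13.65
eef_pos: [538.1, -17.6, 126.7]
ee_rot: [[0.977, -0.212, 0.001], [-0.212, -0.977, -0.0], [0.001, 0.0, -1.0]]
ft_force: [-0.3, 0.3, -0.4]
finger_gap: 0.754
turn [ 0.01 -0.08  0.07] shift [-0.0003 -0.0001 -0.0013] t 13.65 pos [538.1 -17.6 126.7] q [-14.  26.  92.  -0.  63.  88.] F [-0.3  0.3 -0.4] gap 0.7537472515676527
```

```bash
python3 -m crank '[[0,0,0,0,0,-0.001,0.65],[0,0,0,0,0,0,0.4],[0,0,0,0,0,0,0],[0,0,0,0,0,0,0],[0,0,0,0,0,0,0],[0,0,0,0,0,0,0]]' 60
python3 d.py 537.8 -17.4 128 -12.3
```

```text
t: 14.15
eef_pos: [538.4, -17.7, 129.5]
ee_rot: [[0.977, -0.212, 0.003], [-0.212, -0.977, -0.001], [0.003, 0.0, -1.0]]
ft_force: [-0.3, -0.6, -0.0]
finger_gap: 0.468
turn [ 0.02 -0.18  0.07] shift [-0.0007 -0.0001  0.0015] t 14.15 pos [538.4 -17.7 129.5] q [-14.  25.  91.  -0.  63.  88.] F [-0.3 -0.6 -0. ] gap 0.46820505424024933
```

```bash
python3 -m crank '[[0,0,0,0,0,0,0],[0,0,0,0,0,0,0],[0,0,0,0,0,0,0]]'
python3 d.py 537.8 -17.4 128 -12.3
python3 - <<'E'
from h import *
a=capture("scene"); 
cv2.imwrite("pics/crop6.png",cv2.resize(a["color"][150:230,245:325,::-1],(600,600),interpolation=2))
E
```

```text
t: 14.4
eef_pos: [538.5, -17.7, 129.6]
ee_rot: [[0.977, -0.212, 0.003], [-0.212, -0.977, -0.001], [0.003, 0.0, -1.0]]
ft_force: [-1.8, 0.5, -1.7]
finger_gap: 0.467
turn [ 0.02 -0.18  0.08] shift [-0.0007 -0.0001  0.0016] t 14.4 pos [538.5 -17.7 129.6] q [-14.  25.  91.  -0.  63.  88.] F [-1.8  0.5 -1.7] gap 0.467131951045805
```

View pics/crop6.png

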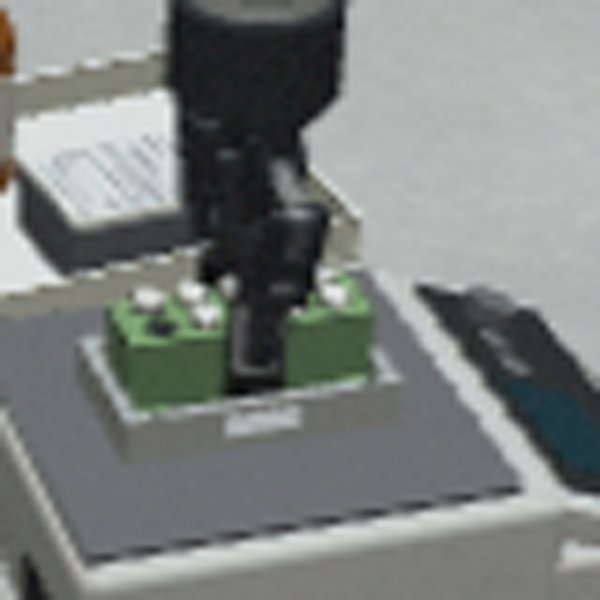

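The finger lies on the catch and the frame's window at (262,418) now shows clear, so the tooth is withdrawn. I lift gently.

```bash
python3 -m crank '[[0,0,0,0,0,-0.003,0],[0,0,0,0,0,-0.004,0],[0,0,0,0,0,-0.004,0],[0,0,0,0,0,-0.004,0]]'
python3 d.py 537.8 -17.4 235 -12.3
```

```text
t: 14.78
eef_pos: [537.4, -17.4, 144.0]
ee_rot: [[0.977, -0.212, -0.001], [-0.212, -0.977, 0.0], [-0.001, 0.0, -1.0]]
ft_force: [0.6, -0.7, -3.7]
finger_gap: 0.472
turn [0.01 0.05 0.07] shift [ 0.0003 -0.0001 -0.091 ] t 14.7833 pos [537.4 -17.4 144. ] q [-14.  24.  90.  -0.  65.  88.] F [ 0.6 -0.7 -3.7] gap 0.4717132989491712
```

The wrist now carries 3.7 N, so the cassette is free of the seat.

```bash
python3 -m crank '[[0,0,0,0,0,-0.007,0],[0,0,0,0,0,-0.01,0],[0,0,0,0,0,-0.012,0],[0,0,0,0,0,-0.012,0],[0,0,0,0,0,-0.012,0],[0,0,0,0,0,-0.012,0],[0,0,0,0,0,-0.012,0],[0,0,0,0,0,-0.01,0],[0,0,0,0,0,-0.005,0],[0,0,0,0,0,0,0],[0,0,0,0,0,0,0],[0,0,0,0,0,0,0]]'
python3 d.py 537.8 -17.4 240 -12.3
python3 - <<'E'
from h import *
a=capture("scene"); 
cv2.imwrite("pics/crop7.png",cv2.resize(a["color"][100:340,200:440,::-1],(600,600),interpolation=2))
E
```

```text
t: 15.78
eef_pos: [537.3, -17.3, 248.9]
ee_rot: [[0.977, -0.212, 0.005], [-0.212, -0.977, -0.001], [0.005, 0.0, -1.0]]
ft_force: [0.3, 0.6, -4.6]
finger_gap: 0.471
turn [ 0.02 -0.28  0.08] shift [0.0005 0.     0.0089] t 15.7833 pos [537.3 -17.3 248.9] q [-14.  19.  82.  -0.  79.  88.] F [ 0.3  0.6 -4.6] gap 0.47143340847106885
```

View pics/crop7.png

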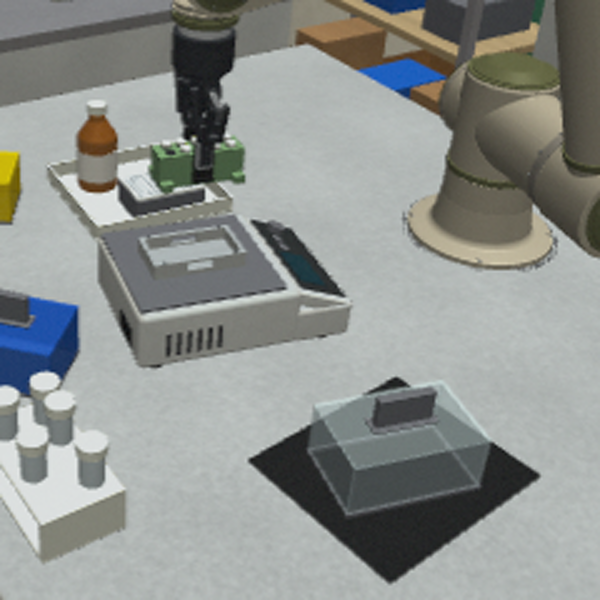

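The cassette hangs level in the fingers, about 119 mm up. The hood stands on the mat and the tray is undisturbed. I let it settle, check, and hand in.

```bash
python3 -m crank '[[0,0,0,0,0,0,0],[0,0,0,0,0,0,0],[0,0,0,0,0,0,0],[0,0,0,0,0,0,0]]'
python3 - <<'E'
from h import *
s=telemetry.read_state();print(np.abs(s["qvel"]).max(),s["ft_force"],s["finger_gap"],s["eef_pos"])
job.job_done()
E
```

```text
t: 16.17
eef_pos: [536.6, -17.1, 246.9]
ee_rot: [[0.977, -0.212, 0.001], [-0.212, -0.977, -0.0], [0.001, 0.0, -1.0]]
ft_force: [0.3, 0.1, -4.5]
finger_gap: 0.474
0.1830055412726708 [ 0.29274844  0.09398791 -4.52308161] 0.4736997841745016 [536.63293163 -17.09274155 246.93991462]
the job is handed in; nothing more can be done
```

I took the clear hood off by its handle and set it upright on the mat. I then squeezed both catches, lifted the cassette out of its seat, and handed in the job while still holding it; no verdict is reported.

**Last checks before hand-in, at 16.2 s:**
- **Height:** the cassette was about 117 mm above its seat, judged from how far the gripper rose.
- **Level and still:** the tool was vertical and the joints moved at under 0.2°/s. The last picture showed the cassette level.
- **Load:** the wrist carried 4.5 N, which fits the cassette's weight, and the grip was steady at 60 N.
- **Hood and bystanders:** the last picture showed the hood upright on the mat, with the bottle and tip box apparently undisturbed. After I let go, the top camera put the hood about 5 mm from the mat's centre.

**Not quite as expected:**
- **First grip on the handle:** it was about 8 mm too high, so I released it and gripped again lower before lifting.
- **Setting the hood down:** it met the mat with a push of about 28 N before I eased off.
- **Catch travel:** the finger opening read 0.47, against about 0.53 expected for 45 mm between the catches. I took this as a nonlinear reading. That the catches were in is inferred from the cleared frame window and the free lift, since their travel could not be read directly.
- **Camera disagreement:** the two cameras differed by about 4 mm on the cassette's position. I used the top camera because it agreed with the arm on where the hood was.

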